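Put the condiment rack in height order and close it up

ROBOT

A 7-joint arm with a two-finger parallel gripper is mounted at the origin on a cart in front of the work surface, level with it; the furniture and walls round the work are solid. World frame = base frame: x ahead of the robot, y to its left, z up, the work surface at z = 0. Lengths are in m, angles in rad, forces in N, time in s.
With the tool pointing down it reaches from about 0.4 to 0.9 m from the base axis. Payload 5.5 kg.
Tool frame: the origin (TCP) lies on the centre line of the jaws, within the pads' length; the fingertips stand 8 mm ahead of it and the grasp point (between the pads) lies 11 mm behind it (nose_length is the distance from the TCP to the fingertips, in m); z points along the fingers, y is the line along which they close (so a half turn about z gives the same grasp; the last joint's range is limited). The gripper opens to 85 mm and grips with 20 to 120 N. Pads are 22 mm wide; open, the fingers measure 114 mm over their backs; the gripper's body (76 mm by 85 mm) begins 54 mm behind the grasp point. The pads swing forward as they close: fully open they stand 13 mm farther back than shut.
Start: joints at [1.464, 0.501, -0.427, 1.55, 0.221, 1.138, -0.21], TCP at [0.235, -0.606, 0.239] pointing down, gripper open.
Joint ranges: [-2.88, 2.88], [-0.31, 2.03], [-1.54, 1.56], [0.2, 2.42], [-1.41, 4.55], [0.19, 2.02], [-2.57, 2.57]. Speed limits (rad/s): [2.57, 2.57, 3.14, 3.14, 3.14, 3.14, 3.14].

INTERFACE

Orientations are given as a 3x3 rotation matrix whose columns are the frame's x, y, z axes.
In Python, from bench import goto, servo_line, movej, release, grab, hold, ik, observe, get_image, camera_info, MotionError, job_done, nose_length gives the robot as it stands. Calls block until the motion is done:
- goto(position, orientation): joint-space move of the TCP to a pose.
- servo_line(position, v=0.15, frame=None, max_force=None): straight line of the TCP; frame=None keeps the orientation; v is the mean speed in m/s. With max_force (N) it stops when the force on the tool has changed by that much, and returns True; else False.
- movej(angles): joint-space move.
- release() and grab(): open the fingers fully, or close them until they stop; the grip force is fixed at half the most.
- hold(seconds).
- ik(position, orientation): joint angles nearest the present ones, or None.
- observe(): the state.
- get_image(name): name is "scene" or "side" or "wrist"; returns the picture (480x640x3 uint8, red, green, blue); there is no depth.
- camera_info(name): a dict with "fov_y" (degrees; the focal length in pixels is half the picture's height over the tangent of half this angle, whatever the lens; pixels are square), "cx", "cy" (the principal point, pixels), "world_to_cam" (4x4, takes a point from world to camera coordinates); the wrist camera has in their place "tool_from_camera" (4x4, takes a point from camera to tool coordinates, whose origin is the TCP and whose axes are the flange's). Camera axes: x right, y up, looking along -z (the intrinsics and any distortion apply to the point x, -y, -z); pixel columns grow to the right and rows downward; lengths in m; the calibration is good to about 2 mm. A picture is of the moment at which its call begins: read the wrist's pose just before it. camera_info takes no time and is no camera call.
A pose or a line that the arm cannot do raises MotionError and nothing moves.
- job_done(): hands the job in; it is judged then, once.
The state is a dict: "time": time; "qpos": joint angles; "qd": joint speeds; "effort": joint torques, N m; "tcp_pos": TCP position; "tool_rot": TCP orientation; "wrist_force": force on the tool from outside, world axes, zero at the start; "wrist_torque": the same for the moment, N m; "width": opening from 0.0 (shut) to 1.0 (fully open); "grasp_force": force on a finger pad.
Only numpy, scipy, OpenCV 4.12 (cv2) and the standard library are available. Lean on these libraries where they do the work, as an engineer would, in place of code of your own. Each camera call takes 0.05 s, during which the arm holds its last target. There are 200 camera calls.

TASK

Tidy the condiment rack: whichever of the pepper mill, spice jar and salt shaker is already in it, end with all three standing upright in one row between its rails, tallest nearest the fixed end and shortest nearest the sliding stop. Then push the sliding stop up against the row, firmly but gently, until the whole row is pressed against the fixed end with no gaps, and let go. Do not tip any of the three over, and leave the other things on the worktop alone.

Things in the scene. Friction and masses are not known exactly. Their poses are not given: they have to be found in the camera images.
- rack: Low brown wooden rack fixed to the worktop, no floor: pieces stand on the worktop (z = 0) between two rails. Origin: on the worktop, middle of the fixed end's inner face; x runs along the channel from the fixed end toward the sliding stop, y across, z up. Channel 64 mm wide; rails 8 mm thick, 30 mm high (40 mm at their last 10 mm), reaching to x = 0.258.
- fixed_end: The rack's fixed end wall, 12 mm thick, 84 mm wide, 90 mm high, no moving part. Same origin and axes as the rack: its inner face is x = 0, it fills x = -0.012 to 0.
- end_stop (a joint): Travel of the sliding stop, m. Its inner face is at rack x = 0.235 minus this value; it grows toward the fixed end, 0 to 0.13, starting at 0 to 0.025. It slides with about 1.5 N and stays where left; pushing the three pieces along too takes about 4 to 8 N in all, and the force climbs steeply once the row meets the fixed end.
- stop_face (a point): Middle of the sliding stop's inner face, 40 mm above the worktop; axes as the rack. The stop is an upright pale-wood plate 12 mm thick, 84 mm wide from z = 33 to 75 mm, riding on the rails with two small feet that reach 24 mm behind its back face, right over the rails (31 to 41 mm high, beyond 30 mm from the middle).
- stop_back (a point): Middle of the outer (back) face of the sliding stop, 58 mm above the worktop and 12 mm behind the inner face: the place to push, toward rack -x. The space behind it above the channel is free.
- pepper_mill: Dark-wood pepper mill, tallest: 170 mm high, foot 58 mm across. Origin: centre of its underside, z up. Round head about 49 mm across, widest near 140 mm height: grip there; it does not turn. It stands taller than a gripper holding a lower piece beside it: set such a piece down about 70 mm from it, centre to centre, and let the stop close the gap.
- spice_jar: Glass spice jar with a red cap, middle piece: 106 mm high, 45 mm across (cap; glass 42 mm). Origin: centre of its underside, z up.
- salt_shaker: Glass salt shaker with a pale domed top, shortest: 90 mm high, 44 mm across, top 34 mm above 74 mm height. Origin: centre of its underside, z up. One of the three pieces, drawn at random, starts in the rack, its centre 60 to 110 mm from the fixed end; the other two start on the worktop left and right of the rack.
- honey_jar: Bystander: jar of honey with a black lid, 65 mm across, 86 mm high, behind the rack. Origin: centre of its underside.
- espresso_cup: Bystander: white espresso cup, 59 x 85 mm with its handle, 49 mm high, in front of the rack. Origin: centre of its underside.
- lemon: Bystander: lemon, 71 x 53 x 51 mm, in front of the rack. Origin: centre of its underside.
- matchbox: Bystander: matchbox lying flat, 57 x 60 x 18 mm, left of and behind the rack. Origin: centre of its underside.
Mind the look-alikes: they are no part of the job. What is shaped like the spice_jar but green is not meant.

How it is judged:
On the way, in this order (a step that is already met when the one before it is completed fails the run):
1. all three pieces stand in the channel in order: pepper mill, spice jar, salt shaker, counted from the fixed end (angle between each of pepper_mill, spice_jar, salt_shaker's own z axis and vertical below 0.4 rad and height (world z) of each of pepper_mill, spice_jar, salt_shaker below 0.02 m and y of pepper_mill in the frame of rack between -0.025 and 0.025 m and y of spice_jar in the frame of rack between -0.025 and 0.025 m and y of salt_shaker in the frame of rack between -0.025 and 0.025 m and x of pepper_mill in the frame of rack below 0.08 m and x of spice_jar in the frame of rack between 0.06 and 0.16 m and x of salt_shaker in the frame of rack between 0.105 and 0.22 m), for 0.1 s.
2. the sliding stop presses the row: it bears on the salt shaker, and the pepper mill bears on the fixed end, each with more than 1 N (contact force between end_stop and salt_shaker above 1 N and contact force between pepper_mill and fixed_end above 1 N), for 0.05 s.
At the end, for the whole second after the job is handed in: Pepper mill, spice jar and salt shaker stand upright (within 0.1 rad) on the worktop, centred in the channel within 18 mm, in that order from the fixed end, at rest and released, and touch one another and both ends: no gap over about 2.5 mm between fixed end, mill, jar, shaker and stop (angle between each of pepper_mill, spice_jar, salt_shaker's own z axis and vertical below 0.1 rad and height (world z) of each of pepper_mill, spice_jar, salt_shaker below 0.006 m and y of pepper_mill in the frame of rack between -0.018 and 0.018 m and x of pepper_mill in the frame of rack between 0.015 and 0.0315 m and y of spice_jar in the frame of rack between -0.018 and 0.018 m and x of each of spice_jar, salt_shaker in the frame of rack above 0.015 m and y of salt_shaker in the frame of rack between -0.018 and 0.018 m and horizontal distance between pepper_mill and spice_jar below 0.054 m and horizontal distance between spice_jar and salt_shaker below 0.0468 m and x of salt_shaker in the frame of stop_face above -0.0245 m and linear speed of each of pepper_mill, spice_jar, salt_shaker below 0.01 m/s and velocity of joint end_stop between -0.005 and 0.005 m/s).
It fails at once if one of the three pieces is tipped over (more than 0.6 rad) (angle between any of pepper_mill, spice_jar, salt_shaker's own z axis and vertical above 0.6 rad).
It fails at once if the honey jar, espresso cup, lemon or matchbox is pushed more than 25 mm (distance of any of honey_jar, espresso_cup, lemon, matchbox from where it was at the start of the episode above 0.025 m).
It fails at once if the row is rammed: the stop bears on the salt shaker with more than 35 N (contact force between end_stop and salt_shaker above 35 N).
It also fails if it takes over 72 s, if anything falls off the work surface, if the arm or the gripper's body presses on something with over 40 N, if the wrist force passes 120 N, or if a joint passes its speed limit or range.

## Working session

There is one attempt and no reset: what is moved stays moved. The work goes in short steps, each a Python script; the robot and the scene stay as the last script left them, time stands still between calls to the robot, and variables do not carry over. Pictures are saved under pics/ and viewed, at most 13 in all, crops included, and the job is handed in when it is done.

```bash
mkdir -p pics
python3 - <<'E'
from bench import *
import cv2,numpy as np
np.set_printoptions(precision=4,suppress=True)
for n in ("scene","side"):
    im=get_image(n); cv2.imwrite(f"pics/{n}0.png",im[:,:,::-1])
for n in ("scene","side","wrist"): print(n,camera_info(n))
print(observe(), nose_length)
E
```

```text
scene {'fov_y': 46.829988293900904, 'cx': 311.40089054688866, 'cy': 241.40653693477165, 'world_to_cam': array([[-0.7375, -0.6751, -0.0179,  0.3988],
       [ 0.4635, -0.5253,  0.7137, -0.3103],
       [-0.4912,  0.518 ,  0.7003, -0.8481],
       [ 0.    ,  0.    ,  0.    ,  1.    ]])}
side {'fov_y': 54.899254420596414, 'cx': 317.83135329423357, 'cy': 242.2885027479985, 'world_to_cam': array([[ 0.9988, -0.0487, -0.0033, -0.5768],
       [ 0.0245,  0.4419,  0.8967, -0.0586],
       [-0.0422, -0.8957,  0.4426, -0.8622],
       [ 0.    ,  0.    ,  0.    ,  1.    ]])}
wrist {'fov_y': 58.48171160212777, 'cx': 325.8089446842183, 'cy': 239.2118187179353, 'tool_from_camera': array([[-0.0011,  0.95  ,  0.3123,  0.0803],
       [ 1.    ,  0.0012, -0.    ,  0.0007],
       [-0.0004,  0.3123, -0.95  , -0.1356],
       [ 0.    ,  0.    ,  0.    ,  1.    ]])}
{'time': 0.1, 'qpos': array([ 1.4642,  0.5018, -0.4268,  1.5513,  0.2208,  1.1383, -0.2103]), 'qd': array([ 0.001 , -0.0021,  0.0002, -0.0026, -0.0017, -0.0009,  0.0004]), 'effort': array([ -0.0129, -57.0803,  -5.8385, -28.1744,   0.0107,   0.0056,
         0.    ]), 'tcp_pos': array([ 0.2347, -0.6055,  0.2384]), 'tool_rot': array([[ 0.9324,  0.3615, -0.0006],
       [ 0.3615, -0.9324,  0.0016],
       [ 0.    , -0.0018, -1.    ]]), 'wrist_force': array([ 0.0593, -1.1001,  0.0098]), 'wrist_torque': array([-0.0207, -0.0209, -0.0004]), 'grasp_force': 0.0, 'width': 0.9987788318951362} 0.008
```

View pics/scene0.png

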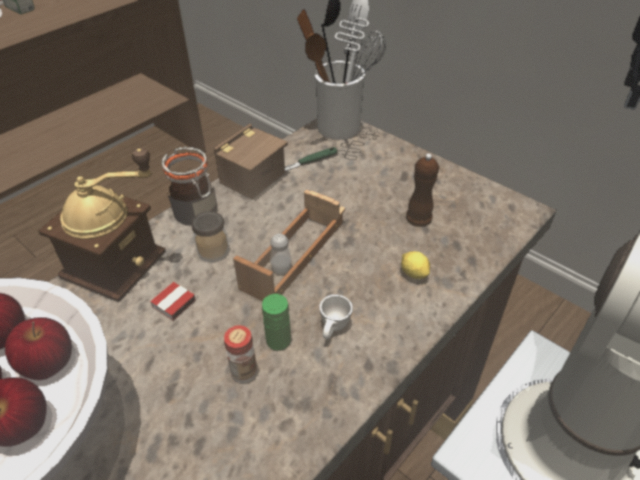

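View pics/side0.png

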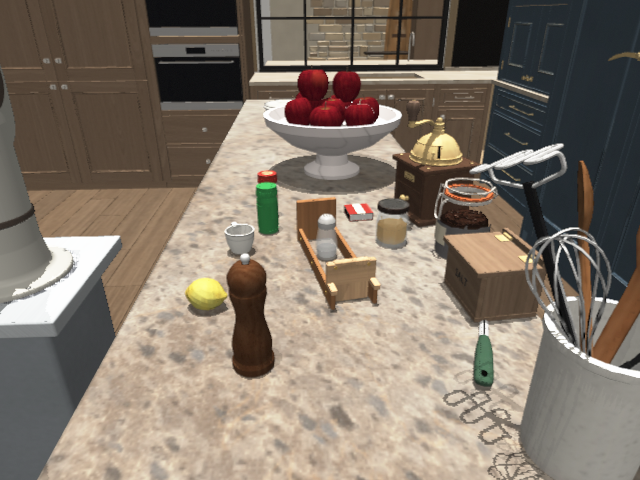

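The salt shaker (scene 281,255) is in the rack. The fixed end is toward +y (scene 255,275) and the stop is at (322,210). The mill is at (423,190) and the red jar at (240,350). The green look-alike is at (277,322). I'll enlarge both views.

Run:
```python
import cv2
a=cv2.imread("pics/scene0.png")[180:380,215:355]; cv2.imwrite("pics/sc.png",cv2.resize(a,None,fx=3,fy=3,interpolation=2))
b=cv2.imread("pics/side0.png")[160:380,220:400]; cv2.imwrite("pics/sd.png",cv2.resize(b,None,fx=2.7,fy=2.7,interpolation=2))
```

```text
(no output)
```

View pics/sc.png

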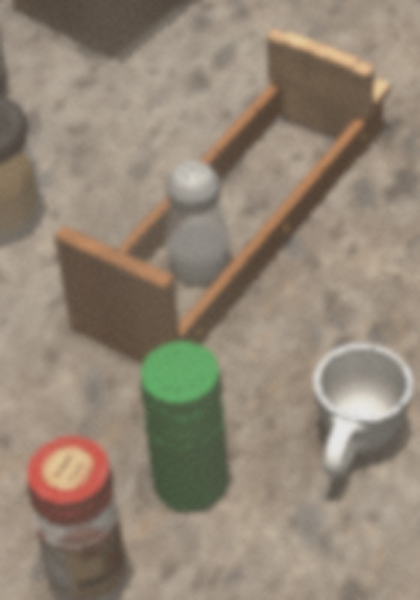

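View pics/sd.png

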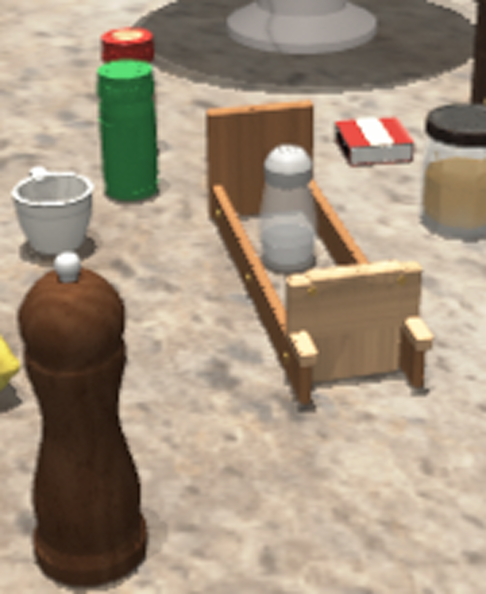

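Pixel reads are in the crops: rack corners, jar cap centre, salt dome and mill knob. Fitting them now.

```bash
cat > h.py <<'E'
from bench import *
import cv2,numpy as np
from scipy.optimize import least_squares
np.set_printoptions(precision=4,suppress=True)
def cam(n):
    c=camera_info(n); f=240/np.tan(np.radians(c["fov_y"])/2)
    if "world_to_cam" in c: W=c["world_to_cam"]
    else:
        o=observe(); T=np.eye(4); T[:3,:3]=o["tool_rot"]; T[:3,3]=o["tcp_pos"]
        W=np.linalg.inv(T@c["tool_from_camera"])
    return W,f,c["cx"],c["cy"]
def proj(C,p):
    W,f,cx,cy=C; q=W[:3,:3]@np.asarray(p,float)+W[:3,3]
    return np.array([cx+f*q[0]/-q[2],cy+f*q[1]/q[2]])
def tri(obs,z):   # obs [(C,uv)], known z -> x,y
    r=least_squares(lambda s:np.concatenate([proj(C,[s[0],s[1],z])-uv for C,uv in obs]),[0.6,0])
    return r.x,r.fun
def rackpt(s,p):
    c,n=np.cos(s[2]),np.sin(s[2]); return np.array([s[0]+c*p[0]-n*p[1],s[1]+n*p[0]+c*p[1],p[2]])
E
cat > fit.py <<'E'
from h import *
S,D=cam("scene"),cam("side")
s=lambda u,v:np.array([215+(u+.5)/3-.5,180+(v+.5)/3-.5]); d=lambda u,v:np.array([220+(u+.5)/2.7-.5,160+(v+.5)/2.7-.5])
P=[(S,s(57,234),(-.012,.042,.09),0),(S,s(170,287),(-.012,-.042,.09),0),(S,s(72,328),(-.012,.042,0),0),
(S,s(268,42),(.235,.042,.075),1),(S,s(371,80),(.235,-.042,.075),1),
(D,d(207,113),(0,-.042,.09),0),(D,d(312,106),(0,.042,.09),0),(D,d(211,218),(0,-.042,0),0),
(D,d(288,286),(.247,-.042,.075),1),(D,d(421,271),(.247,.042,.075),1),(D,d(300,405),(.258,-.040,0),0)]
def F(q): return np.concatenate([proj(C,rackpt(q,np.array(p)-[q[3]*k,0,0]))-uv for C,uv,p,k in P])
r=least_squares(F,[.6,.2,-1.57,.01],loss="soft_l1"); print(r.x); print(F(r.x).reshape(-1,2))
np.save("rack.npy",r.x)
R=r.x
for n,o,z in [("jar",[(S,s(70,468)),(D,d(128,38))],.106),("salt",[(S,s(193,178)),(D,d(288,152))],.087),
  ("mill",[(S,np.array([429,156.])),(D,d(67,258))],.167),("millfoot",[(D,d(89.5,548))],0.0),("green",[(S,s(182,368)),(D,d(126,70))],.106)]:
    x,f=tri(o,z); dx=x-R[:2]; c,n_=np.cos(R[2]),np.sin(R[2]); print(n,x,f,"rack",c*dx[0]+n_*dx[1],-n_*dx[0]+c*dx[1])
E
python3 fit.py
```

```text
[ 0.5772  0.11   -1.3747  0.004 ]
[[-0.9977 -0.6128]
 [-0.9429 -1.1812]
 [-0.593   0.0013]
 [-1.4094 -2.9022]
 [-1.2453 -2.6683]
 [-1.5417  1.1657]
 [-0.5354  0.0334]
 [-1.9447  2.0981]
 [-0.764   0.3056]
 [ 0.0301 -0.4114]
 [-1.8377  0.7421]]
jar [0.4699 0.2483] [-0.8357 -1.0456 -1.6405 -0.3668] rack -0.156608833086553 -0.07832589188559136
salt [0.5928 0.0358] [-1.1682 -1.6122 -1.5618  0.2085] rack 0.07575978356924787 0.0008186925091996089
mill [ 0.4735 -0.2716] [-2.2449 -0.3983 -1.2142  1.1852] rack 0.35405670686073715 -0.1760488154357982
millfoot [ 0.4742 -0.2707] [0. 0.] rack 0.35333642124250075 -0.17523075716930986
green [0.4736 0.1616] [-0.8805 -0.8187 -1.3179  0.3569] rack -0.07083464656232161 -0.09160495608840563
```

```bash
cat >> h.py <<'E'
try: RK=np.load("rack.npy")
except Exception: RK=None
def tool(a): # tool down, x axis at world angle a
    x=np.array([np.cos(a),np.sin(a),0]); z=np.array([0,0,-1.]); return np.column_stack([x,np.cross(z,x),z])
def rk(x,y,z): return rackpt(RK,(x,y,z))
def shot(name):
    C=cam("wrist"); im=get_image("wrist"); cv2.imwrite(f"pics/{name}.png",im[:,:,::-1]); np.save(f"pics/{name}.npy",np.array([C],dtype=object),allow_pickle=True)
E
python3 - <<'E'
from h import *
O=tool(RK[2])
for nm,p in [("salt",rk(.076,0,.044)),("hi",rk(.12,0,.27)),("mill",rk(.033,0,.13)),("millhi",rk(.033,0,.22)),("push",rk(.27,0,.05)),("jar",[.47,.248,.06]),("pm",[.4735,-.271,.13])]:
    for a in (RK[2],RK[2]+np.pi): print(nm,ik(p,tool(a)))
goto(rk(.12,0,.27),O); hold(.3); shot("w1"); print(observe()["tcp_pos"],observe()["time"])
E
```

```text
salt [-0.7479  0.8375  0.9025  1.8561 -0.8496  0.889  -2.3682]
salt [ 0.512   0.8054 -0.8507  1.8123  0.7701  0.8925 -0.5071]
hi [-0.7748  0.5366  1.0465  1.6833 -0.4923  1.2124 -2.5559]
hi [ 0.6978  0.546  -1.0231  1.6337  0.4877  1.2413 -0.227 ]
mill [-0.857   0.6848  0.9457  1.8338 -0.6668  0.9779 -2.5674]
mill [ 0.4743  0.6646 -0.8925  1.7882  0.6113  0.9912 -0.4699]
millhi [-1.0516  0.8027  1.3566  1.7689 -0.8236  1.2801 -2.4297]
millhi [ 0.5963  0.6195 -1.0871  1.7156  0.5906  1.176  -0.4578]
push [-0.4004  0.9012  0.9023  1.7074 -0.8425  0.9692 -2.1144]
push [ 0.722   0.8308 -0.7619  1.6653  0.6875  0.9328 -0.1085]
jar [ 0.3761  1.0225 -1.3071  1.9563  1.1194  1.1569  1.9284]
jar [ 0.1839  0.7329 -0.94    1.9611  0.7883  0.8663 -0.9916]
pm [-0.22    0.5871  0.9071  1.9408 -0.5892  0.903  -1.9565]
pm [ 1.094   0.5516 -0.7989  1.8976  0.4989  0.9026  0.2456]
[ 0.6006 -0.0081  0.2699] 2.9417
```

View pics/w1.png

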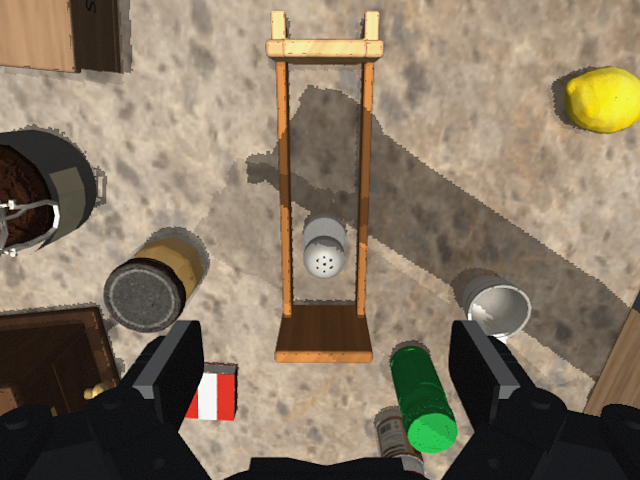

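The wrist view shows the rack: fixed-end top edge from (276,351) to (371,351), stop from (267,55) to (382,55), and salt dome at (324,262). I'll refine the rack pose with these points.

```bash
cat > fit2.py <<'E'
from h import *
exec(open("fit.py").read().split("r=least")[0].replace("from h import *",""))
W=tuple(np.load("pics/w1.npy",allow_pickle=True)[0])
P2=[(W,np.array(a,float),b,k) for a,b,k in [((275,361),(-.012,.042,.09),0),((372,361),(-.012,-.042,.09),0),((277,350),(0,.042,.09),0),((371,350),(0,-.042,.09),0),
((267,58),(.235,.042,.075),1),((382,58),(.235,-.042,.075),1),((267,40),(.247,.042,.075),1),((382,40),(.247,-.042,.075),1)]]
print(np.reshape([proj(C,rackpt(RK,np.array(p)-[RK[3]*k,0,0]))-uv for C,uv,p,k in P2],(-1,2)))
P=P2+P
r=least_squares(lambda q:F(q)*np.repeat([1]*8+[.5]*11,2),RK,loss="soft_l1"); print(r.x); print(F(r.x).reshape(-1,2)[:8])
r2=least_squares(lambda q:F(q)[:16],RK,loss="soft_l1"); print("wrist only",r2.x)
np.save("rack.npy",r2.x)
x,f=tri([(W,np.array([324,262.]))],.088); R=r2.x;dx=x-R[:2];c,n=np.cos(R[2]),np.sin(R[2])
print("salt",x,c*dx[0]+n*dx[1],-n*dx[0]+c*dx[1])
E
python3 fit2.py
```

```text
[[ 2.2086  0.2155]
 [ 3.4608  0.076 ]
 [-0.3231 -0.9913]
 [ 4.9452 -1.1357]
 [-0.319  -3.2127]
 [ 2.8251 -3.483 ]
 [-1.0909 -3.7393]
 [ 3.5255 -4.0192]]
[ 0.5791  0.1108 -1.3794  0.0059]
[[-0.1878  0.5015]
 [ 1.0235  0.7582]
 [-2.6778 -0.6992]
 [ 2.5489 -0.4392]
 [-1.4884  0.0771]
 [ 1.3703  0.4059]
 [-2.1932 -0.3671]
 [ 2.1306 -0.0328]]
wrist only [ 0.5793  0.1109 -1.3795  0.0059]
salt [0.5941 0.0338] 0.07855506802068019 -0.0001355210193661107
```

Run:
```python
from h import *
O=tool(RK[2])
print("jar",ik([.47,.248,.06],O),ik(rk(.108,0,.07),O),ik(rk(.108,0,.2),O),ik([.47,.248,.2],O))
for a in (-2.2,-1.9,-1.6,-1,-.7): print(a, ik([.47,.248,.06],tool(a)))
x0=.0775
goto(rk(x0,0,.12),O); servo_line(rk(x0,0,.046),v=.12); grab(); hold(.1); o=observe(); print(o["width"],o["grasp_force"])
servo_line(rk(x0,0,.050),v=.05); servo_line(rk(.18,0,.050),v=.12); servo_line(rk(.18,0,.0465),v=.04); release(); hold(.1)
servo_line(rk(.18,0,.13),v=.2); servo_line(rk(.12,0,.27),v=.25); hold(.2); shot("w2"); print(observe()["time"],observe()["tcp_pos"])
```

```text
jar [-1.4364  1.1011  1.3491  2.0117 -1.2126  1.1913 -2.4979] [-0.6521  0.76    0.8355  1.8306 -0.7206  0.8856 -2.4197] [-0.7548  0.6065  0.9869  1.7555 -0.5651  1.0931 -2.528 ] [ 0.4105  0.6705 -1.2975  1.8712  0.7081  1.1679  2.1923]
-2.2 [ 0.3761  1.0225 -1.3071  1.9563  1.1194  1.1569  1.1031]
-1.9 [ 0.3761  1.0225 -1.3071  1.9563  1.1194  1.1569  1.4031]
-1.6 [ 0.3761  1.0225 -1.3071  1.9563  1.1194  1.1569  1.7031]
-1 [-1.1425  0.6554  0.7831  2.0045 -0.6743  0.7596 -2.5199]
-0.7 [-1.1028  0.6321  0.7265  2.0033 -0.6221  0.739  -2.2642]
0.4238616762062229 59.067764051942504
8.725 [ 0.6014 -0.0077  0.2687]
```

View pics/w2.png

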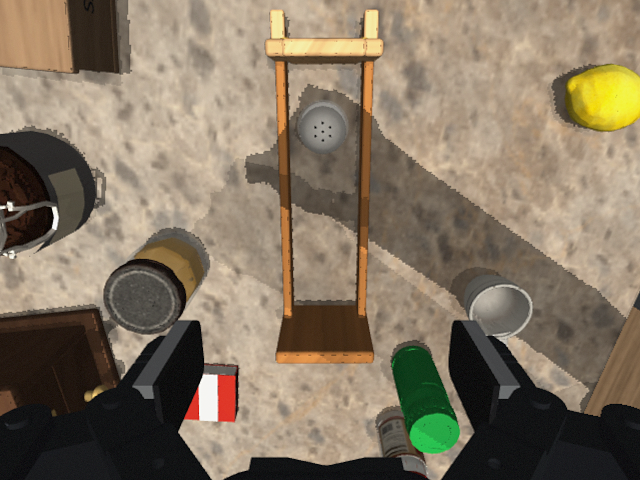

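The salt shaker stands at x≈0.18, pixel (323,130). Next is the mill.

Run:
```python
from h import *
O=tool(RK[2]+.3); m=[.4745,-.2705]
goto(m+[.25],O); servo_line(m+[.129],v=.12); grab(); hold(.1); o=observe(); print(o["width"],o["grasp_force"],o["tcp_pos"])
servo_line(m+[.27],v=.2); goto(rk(.035,0,.27),O); hold(.1); print(observe()["qpos"],observe()["tcp_pos"],observe()["time"],observe()["width"])
shot("w3")
```

```text
0.5343392863092549 61.021918777842075 [ 0.475  -0.2711  0.13  ]
[-0.9416  0.525   1.0723  1.7089 -0.4902  1.2058 -2.3984] [0.5859 0.074  0.2703] 13.8917 0.5358430076403301
```

View pics/w3.png

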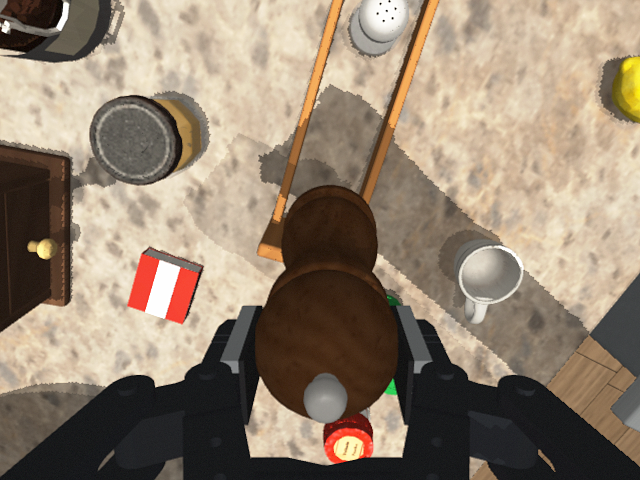

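Mill is held upright; its foot's far edge is at about (330,185), sides at 283 and 377. I'll check its centring, then lower it.

Run:
```python
from h import *
C=tuple(np.load("pics/w3.npy",allow_pickle=True)[0]); o=observe(); t=o["tcp_pos"];X=o["tool_rot"][:,0];Y=o["tool_rot"][:,1]
for z in (.141,.150): print(*[proj(C,np.array([t[0],t[1],z])+d) for d in (X*.029,Y*.029,-Y*.029)])
O=tool(RK[2]+.3)
servo_line(rk(.035,0,.18),v=.2); print(observe()["wrist_force"])
s=servo_line(rk(.035,0,.1305),v=.06,max_force=12); o=observe(); print(s,o["tcp_pos"],o["wrist_force"],o["time"])
```

```text
[325.6486 186.3316] [370.5953 230.6387] [280.8431 230.7466]
[325.6331 189.2274] [372.012  234.8483] [279.4013 234.959 ]
[-0.0686 -0.5422 -1.6354]
True [0.5853 0.076  0.1302] [-0.112   0.7412  5.2224] 15.3667
```

```bash
python3 - <<'E'
from h import *
t=observe()["tcp_pos"]; release(); hold(.1); servo_line([t[0],t[1],.24],v=.2)
O=tool(RK[2]); goto(rk(.10,0,.30),tool(RK[2]+.15)); hold(.2); shot("w4"); print(observe()["time"],observe()["qpos"])
im=get_image("side"); cv2.imwrite("pics/side4.png",cv2.resize(im[150:380,200:420,::-1],None,fx=2.6,fy=2.6))
j=[.47,.248]
for a in (-1.0,-.8): print(ik(j+[.2],tool(a)),ik(j+[.07],tool(a)))
E
python3 - <<'E'
import cv2,numpy as np
a=cv2.imread("pics/w4.png"); b=cv2.imread("pics/side4.png")
a=cv2.resize(a,(400,300)); b=cv2.resize(b,(400,int(b.shape[0]*400/b.shape[1])))
h=max(a.shape[0],b.shape[0]); c=np.zeros((h,800,3),np.uint8); c[:300,:400]=a; c[:b.shape[0],400:]=b; cv2.imwrite("pics/c4.png",c)
E
```

```text
17.3417 [-0.853   0.5309  1.1164  1.6544 -0.4952  1.2752 -2.4386]
[-1.4907  0.7163  1.3604  1.9269 -0.7723  1.1685 -2.4022] [-1.1881  0.6633  0.8486  2.0025 -0.7029  0.7962 -2.4943]
[-1.3398  0.4803  1.0354  1.9239 -0.4869  1.0147 -2.4568] [-1.1663  0.6481  0.8161  2.0019 -0.6731  0.7829 -2.3194]
```

View pics/c4.png

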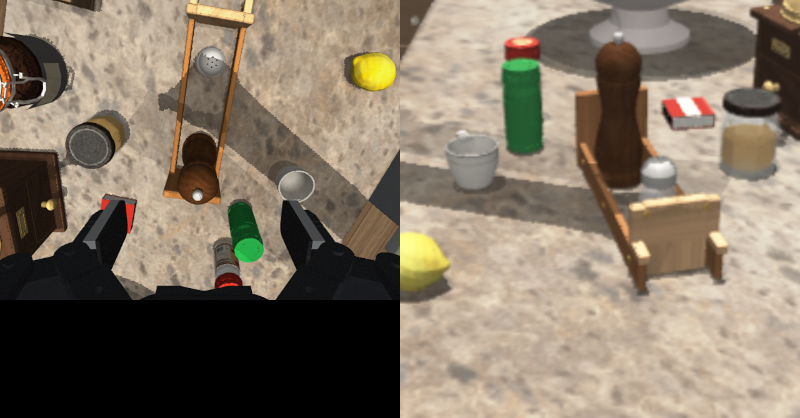

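The mill stands in the channel by the fixed end, knob at about (315,314) full scale, with the salt shaker undisturbed. Next is the jar.

Run:
```python
from h import *
C=tuple(np.load("pics/w4.npy",allow_pickle=True)[0]); x,_=tri([(C,np.array([315,314.]))],.168)
c,n=np.cos(RK[2]),np.sin(RK[2]); d=x-RK[:2]; print("mill rack",c*d[0]+n*d[1],-n*d[0]+c*d[1])
O=tool(-.8); j=[.471,.2475]
goto(j+[.25],O); servo_line(j+[.062],v=.13,max_force=15); grab(); hold(.1); o=observe(); print(o["width"],o["grasp_force"],o["tcp_pos"])
servo_line(j+[.27],v=.2); goto(rk(.111,0,.27),tool(RK[2]+.05)); hold(.2); shot("w5"); o=observe(); print(o["time"],o["tcp_pos"],o["width"],o["qpos"])
```

```text
mill rack 0.036725790908786735 -0.0024388625158306707
0.5023211755679888 60.369139881804585 [0.4715 0.2479 0.0625]
23.1333 [0.6003 0.0038 0.2699] 0.5033029491162005 [-0.8492  0.5977  1.1604  1.6854 -0.576   1.2481 -2.4569]
```

View pics/w5.png

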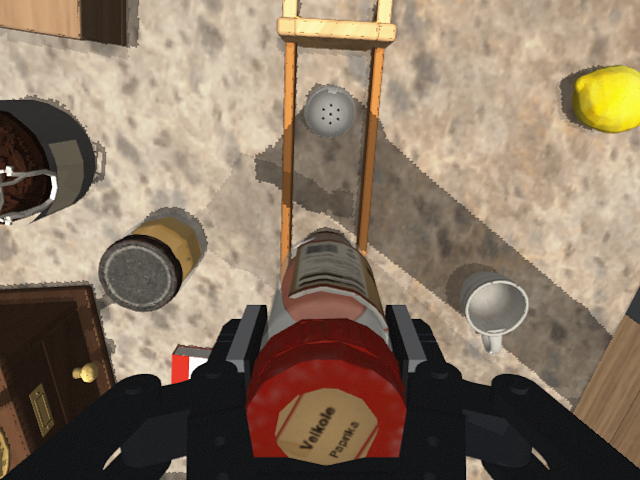

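The jar is held upright and centred, and the salt shaker at (330,110) is clear. Lowering.

Run:
```python
from h import *
servo_line(rk(.112,0,.10),v=.15); print(observe()["wrist_force"])
s=servo_line(rk(.112,0,.0625),v=.05,max_force=10); o=observe(); print(s,o["tcp_pos"],o["wrist_force"])
release(); hold(.1); servo_line(rk(.112,0,.20),v=.2); O=tool(RK[2])
goto(rk(.22,0,.27),O); grab(); hold(.1); shot("w6"); o=observe(); print(o["time"],o["tcp_pos"],o["width"])
```

```text
[-0.3553  0.4303 -1.8965]
True [0.5998 0.0011 0.0625] [-0.9089  0.393   4.8887]
28.0667 [ 0.6211 -0.1051  0.27  ] -0.00016937549153491594
```

View pics/w6.png

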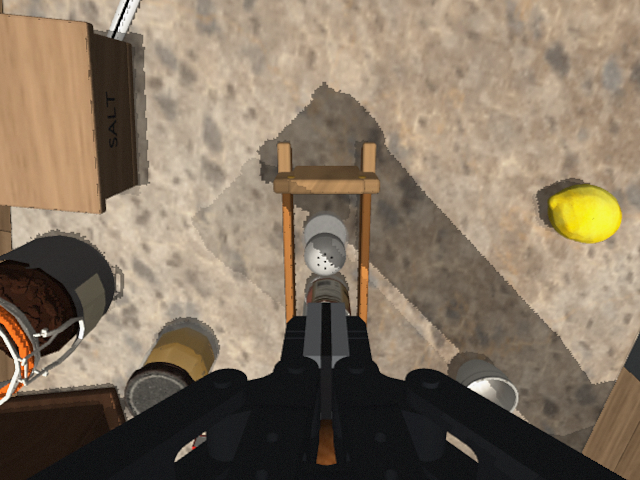

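The shaker (324,255) and jar (328,290) are in order ahead of the stop, with clear space behind it. Pushing.

Run:
```python
from h import *
goto(rk(.285,0,.15),tool(RK[2])); servo_line(rk(.285,0,.052),v=.12,max_force=10); hold(.2)
c,n=np.cos(RK[2]),np.sin(RK[2])
def st():
    o=observe(); d=o["tcp_pos"][:2]-RK[:2]; f=o["wrist_force"]; return c*d[0]+n*d[1], c*f[0]+n*f[1], o["tcp_pos"][2],o["time"]
print(st())
s=servo_line(rk(.19,0,.052),v=.04,max_force=16); print(s,st())
s=servo_line(rk(.155,0,.052),v=.02,max_force=16); print(s,st())
```

```text
(np.float64(0.2852884789231567), np.float64(0.13652885483522584), np.float64(0.05287983227693954), 29.8417)
False (np.float64(0.19011810957881836), np.float64(3.60495787230989), np.float64(0.052026337977152545), 32.3667)
True (np.float64(0.16398473262864618), np.float64(1.044183522832489), np.float64(0.052124088121777386), 33.7833)
```

Run:
```python
from h import *
c,n=np.cos(RK[2]),np.sin(RK[2])
def st():
    o=observe(); d=o["tcp_pos"][:2]-RK[:2]; f=o["wrist_force"]; return c*d[0]+n*d[1], c*f[0]+n*f[1]
s=servo_line(rk(.158,0,.052),v=.01,max_force=16); print(s,st()); hold(.3); print(st())
servo_line(rk(.20,0,.052),v=.05); servo_line(rk(.23,0,.2),v=.2); hold(.2); shot("w7")
a=get_image("side")[150:360,270:410,::-1]; b=get_image("scene")[180:320,200:350,::-1]; print(observe()["time"])
a=cv2.resize(a,(400,600),interpolation=2); b=cv2.resize(b,(400,373),interpolation=2)
m=np.zeros((600,800,3),np.uint8); m[:,:400]=a; m[:373,400:]=b; cv2.imwrite("pics/c7.png",m)
```

```text
False (np.float64(0.16346952066207524), np.float64(12.678199088191286))
(np.float64(0.1634439316485321), np.float64(15.255246677507982))
37.2
```

View pics/c7.png

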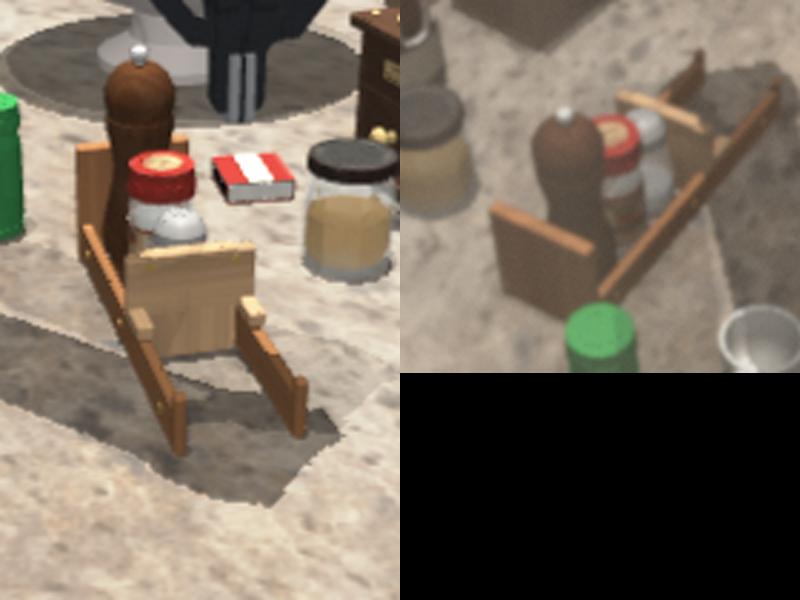

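The row is upright and closed up: mill, jar, shaker, then the stop (side view around 190,300). The stop didn't move further under a steady 15 N, so I'm handing in.

```bash
python3 -c "
from bench import *
print(job_done())"
```

```text
the job is handed in; nothing more can be done
None
```

I handed the job in after about 37 s: the pepper mill, spice jar and salt shaker stand upright in that order from the fixed end, pressed tight by the sliding stop at about 15 N and released; the final pictures show no gaps, but no verdict came back.

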